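Open the wide cuvette case

ROBOT

A 7-joint arm with a two-finger parallel gripper is mounted at the origin on a cart in front of the work surface, level with it; the furniture and walls round the work are solid. World frame = base frame: x ahead of the robot, y to its left, z up, the work surface at z = 0. Lengths are in m, angles in rad, forces in N, time in s.
With the tool pointing down it reaches from about 0.4 to 0.85 m from the base axis. Payload 10.4 kg.
Tool frame: the origin (TCP) lies midway between the tips of the shut fingers; the grasp point (between the pads) lies 19 mm behind it; z points along the fingers, x is the direction in which the jaws open and shut, and the axes are right-handed (so a half turn about z gives the same grasp; the last joint's range is limited). The gripper opens to 87 mm and grips with 3 to 60 N. Pads are 19 mm wide; open, the fingers measure 117 mm over their backs; the gripper's body (75 mm by 190 mm) begins 51 mm behind the grasp point.
Start: joints at [1.246, 0.332, -0.065, 1.46, 0.022, 1.35, -0.088], TCP at [0.186, -0.597, 0.223] pointing down, gripper open.
Joint ranges: [-2.6, 2.6], [-0.5, 2.12], [-1.47, 1.34], [0.16, 2.42], [-1.27, 4.41], [0.06, 2.06], [-2.6, 2.6]. Speed limits (rad/s): [2.22, 2.22, 2.79, 2.79, 3.14, 3.14, 3.14].

INTERFACE

Orientations are given as a unit quaternion [x, y, z, w].
In Python, from bench import r gives the robot as it stands. The module is installed in compiled form; this text tells all that it offers.
- The arm moves only by the tool play_rows, never from a script. Its argument "commands" is a list of rows, each a list of 7 numbers: the shift along the world's x, y, z in cm, then the turn, a rotation vector about the world's x, y, z in rad, then the finger opening in cm, from 0 to 8.7. A call has 1 to 20 rows; each row shifts and turns the commanded pose from where the row before left it; what a row does not reach is not made up. A row lasts 1/8 s, in which the tool goes at most 62.5 mm and 10.7 degrees, less where a joint would pass 70% of its speed; a pose out of reach is approached as far as the arm can. A call is refused whole if a number of a shift passes 6.25 or a number of a turn 0.188, either way. A call with a gripper value outside its range is refused whole. The fingers move at their own pace and stop on an object; "grip_force" is the grip in N (left out, the last holds). Time passes only in rows, so rows that do not move let the fingers close. It gives the time, the measured TCP pose, the force and the opening at its end, in the units of the state.
- r.read_state(): the state, without advancing time (a new reading comes with each control period).
- r.camera(name): name is "side" or "top"; returns a dict with "img" (384x512x3 uint8, red, green, blue), "K" (3x3 intrinsics, pixels), "camera_from_world" (4x4, takes a point from world to camera coordinates). Camera axes: x right, y down, z forward; pixel columns grow to the right and rows downward; lengths in m; the calibration is good to about 2 mm. A picture is of the moment at which its call begins. There is no depth.
- r.close_job(): hands the job in, once; it reports no verdict.
The state is a dict: "time": time; "joint_positions": joint angles; "joint_vel": joint speeds; "joint_torque": joint torques, N m; "ee_pos": TCP position; "eef_rot": TCP orientation; "ft_force": force on the tool from outside, world axes, zero at the start; "torque": the same for the moment, N m; "width": finger opening in m.
Only numpy, scipy, OpenCV 4.12 (cv2) and the standard library are available. Lean on these libraries where they do the work, as an engineer would, in place of code of your own. Each camera call takes 0.05 s, during which the arm holds its last target. There are 200 camera calls.

TASK

Open the wider of the two cuvette cases: press down its release tab so that the sprung lid lifts, then push the lid right back until it rests fully open by itself. Work with the fingertips only: do not pick up or shove either case, leave the narrow case shut, and leave the small dropper bottle, tape roll and jar where they stand.

Things in the scene. Friction and masses are not known exactly. Their poses are not given: they have to be found in the camera images.
- wide_case: the wide cuvette case, white plastic, standing loose on four feet: 110 deep (its x) by 140 wide (its y), grey lid on top, lid's top face 70 above the underside, 0.9 kg. Identical to the narrow case except for width. Origin at the centre of the underside, z up; the front with the black release tab faces its -x, the hinge is along the back (+x) (lengths in mm)
- wide_tab_top (a point): the press point on the black release tab of the wide case: middle of the tab's flat upper face, 46 above the case's underside and 92 in front of the case's centre (its -x) when at rest. The flat face is 26 wide (y) and reaches 9 in front of this point and about 20 behind it, where an upright hook arm (top at 76 over the underside) stands against the lid's front edge (lengths in mm)
- wide_tab (a joint): turn of that release tab: 0 at rest, grows to 0.35 rad (stop) as its outer end is pressed down; this point then lies about 10 lower. The hook lets go of the lid at about 0.2 rad (6 down); it takes about 2 N at first and 5 N just before the stop. Springs back by itself (lengths in mm)
- wide_lid_edge (a point): middle of the front edge of the wide lid (free edge opposite the hinge, 140 wide, 10 thick); 122 from the hinge axis; 65 above the underside when shut (lengths in mm)
- wide_hinge (a point): middle of the wide lid's hinge axis, which runs along the case's y, 58 behind the case's centre and 62 above its underside; axes as the case's (lengths in mm)
- wide_lid (a joint): opening of that lid: 0 shut and latched; a spring pin under it lifts it to about 0.58 rad when freed (front edge then about 65 above its shut height); free from there, it falls back to about 0.58 if left short of upright (1.57) and beyond upright falls gently back by its own weight to the stop at 1.92 rad. Lid weighs 80 g, so under 1 N swings it (lengths in mm)
- narrow_case: the narrow cuvette case, white plastic, standing loose on four feet: 110 deep (its x) by 80 wide (its y), grey lid on top, lid's top face 70 above the underside, 0.9 kg. Identical to the wide case except for width. Origin at the centre of the underside, z up; the front with the black release tab faces its -x, the hinge is along the back (+x) (lengths in mm)
- narrow_tab_top (a point): the press point on the black release tab of the narrow case: middle of the tab's flat upper face, 46 above the case's underside and 92 in front of the case's centre (its -x) when at rest. The flat face is 26 wide (y) and reaches 9 in front of this point and about 20 behind it, where an upright hook arm (top at 76 over the underside) stands against the lid's front edge (lengths in mm)
- narrow_tab (a joint): turn of that release tab: 0 at rest, grows to 0.35 rad (stop) as its outer end is pressed down; this point then lies about 10 lower. The hook lets go of the lid at about 0.2 rad (6 down); it takes about 2 N at first and 5 N just before the stop. Springs back by itself (lengths in mm)
- narrow_lid_edge (a point): middle of the front edge of the narrow lid (free edge opposite the hinge, 80 wide, 10 thick); 122 from the hinge axis; 65 above the underside when shut (lengths in mm)
- narrow_hinge (a point): middle of the narrow lid's hinge axis, which runs along the case's y, 58 behind the case's centre and 62 above its underside; axes as the case's (lengths in mm)
- narrow_lid (a joint): opening of that lid: 0 shut and latched; a spring pin under it lifts it to about 0.58 rad when freed (front edge then about 65 above its shut height); free from there, it falls back to about 0.58 if left short of upright (1.57) and beyond upright falls gently back by its own weight to the stop at 1.92 rad. Lid weighs 80 g, so under 1 N swings it (lengths in mm)
- dropper_bottle: bystander: small black dropper bottle, 36 across, 77 tall, loose; origin at the centre of its underside (lengths in mm)
- tape: bystander: small black roll of tape lying flat, 55x53, 19 high, loose; origin at the centre of its underside (lengths in mm)
- jar: bystander: white jar with black screw lid, 74 across, 96 tall, loose; origin at the centre of its underside (lengths in mm)

How it is judged:
On the way:
1. the wide case's latch is released and its lid stands lifted, not yet thrown open (value of joint wide_lid between 0.4 and 1.4 rad), for 0.1 s.
At the end, for the whole second after the job is handed in: wide lid open beyond 1.75 rad (100 degrees) by itself, its tab sprung back (under 0.08 rad), narrow lid shut (under 0.05 rad); both cases upright and within 40 mm, and bottle, tape roll and jar within 30 mm, of where they stood (value of joint wide_lid above 1.75 rad and value of joint narrow_lid below 0.05 rad and value of joint wide_tab below 0.08 rad and distance of each of wide_case, narrow_case from where it was at the start of the episode below 0.04 m and angle between each of wide_case, narrow_case's own z axis and vertical below 0.1 rad and linear speed of wide_case below 0.02 m/s and distance of each of dropper_bottle, tape, jar from where it was at the start of the episode below 0.03 m); the robot touches nothing.
It fails at once if a case is lifted or tipped (height (world z) of any of wide_case, narrow_case above 0.012 m or angle between any of wide_case, narrow_case's own z axis and vertical above 0.2 rad).
It fails at once if a case is shoved more than 40 mm (distance of any of wide_case, narrow_case from where it was at the start of the episode above 0.04 m).
It fails at once if the narrow case is opened (value of joint narrow_lid above 0.1 rad).
It fails at once if the bottle, tape roll or jar is moved more than 30 mm (distance of any of dropper_bottle, tape, jar from where it was at the start of the episode above 0.03 m).
It also fails if it takes over 45 s, if anything falls off the work surface, if the arm or the gripper's body presses on something with over 40 N, if the wrist force passes 120 N, or if a joint passes its speed limit or range.

## Working session

There is one attempt and no reset: what is moved stays moved. The work goes in short steps, Python scripts to look and compute and a tool call to move; the robot and the scene stay as the last step left them, time stands still between calls to the robot, and variables do not carry over. Pictures are saved under pics/ and viewed, about 8 in all and at most 12, crops included, and the job is handed in when it is done.

Besides the shell and the picture viewer there is one more tool, called after ">>>" by a JSON object that holds its "fn" and its "kwargs", one argument or row to a line. play_rows: Moves the arm, as the interface text tells. Its arguments: {"type":"object","properties":{"commands":{"type":"array","items":{"type":"array","items":{"type":"number"}}},"grip_force":{"type":"number"}},"required":["commands"]}

```bash
mkdir -p pics
cat > h.py <<'E'
import numpy as np, cv2
from bench import r
def snap(n,f):
    c=r.camera(n); cv2.imwrite('pics/'+f,c['img'][:,:,::-1]); return c
def cast(c,uv,z):
    R=c['camera_from_world'][:3,:3];t=c['camera_from_world'][:3,3]
    o=-R.T@t; d=R.T@np.linalg.inv(c['K'])@np.array([uv[0],uv[1],1.]); return o+d*(z-o[2])/d[2]
def proj(c,p):
    q=c['camera_from_world']@np.array([*p,1.]); q=c['K']@q[:3]; return q[:2]/q[2]
E
python3 - <<'E'
from h import *
for n in('top','side'):
    c=snap(n,n+'0.png');M=np.array(c['camera_from_world']);print(n,-M[:3,:3].T@M[:3,3],M[2,:3])
s=r.read_state();print(s)
a=[cv2.imread(f'pics/{n}0.png') for n in('top','side')]
E
```

```text
top [ 0.24455482 -0.01463725  1.27173289] [ 0.20432902 -0.02418181 -0.97860354]
side [ 0.41349433 -0.96383961  0.76513525] [ 0.08774102  0.79502423 -0.60019829]
{'time': 0.1, 'joint_positions': array([ 1.24637661,  0.33279329, -0.06473448,  1.46084546,  0.02158876,
        1.34991316, -0.08847079]), 'joint_vel': array([ 3.82790126e-05, -1.35122804e-03, -2.71796543e-04, -2.90693417e-03,
        8.86423623e-05,  2.64502638e-05,  8.75559753e-05]), 'joint_torque': array([ 1.07257354e-03, -6.24544716e+01,  2.44105014e-02, -3.90718532e+01,
       -6.15035277e-02,  3.65591759e-02,  3.79050084e-05]), 'ee_pos': array([ 0.18570308, -0.59641043,  0.22184887]), 'eef_rot': array([ 8.05398163e-01, -5.92733836e-01, -5.19413950e-04, -3.60264820e-04]), 'ft_force': array([ 0.05752839, -0.52724722,  0.1524291 ]), 'torque': array([ 0.0685859 , -0.00463721, -0.04856327]), 'width': 0.08691436851995779}
```

View pics/top0.png

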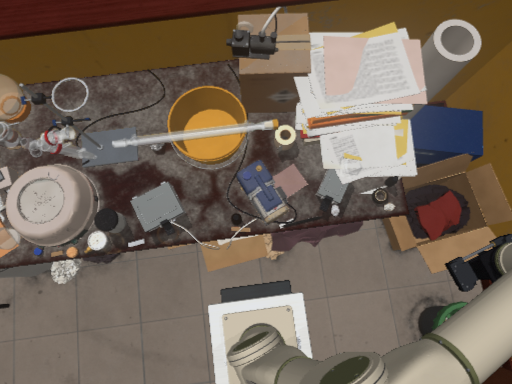

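View pics/side0.png

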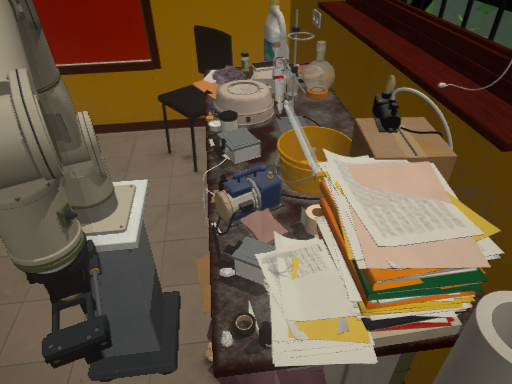

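Top view: the wide case is near pixel (158,205) and the narrow one near (333,187). The jar is near (105,222), the bottle near (237,218) and the tape near (380,195). I'll zoom in on both views.

Run:
```python
from h import *
a=cv2.imread('pics/top0.png')[165:260,80:260]; b=cv2.imread('pics/side0.png')[95:190,190:300]
cv2.imwrite('pics/z1.png',cv2.resize(a,None,fx=4,fy=4,interpolation=cv2.INTER_CUBIC))
cv2.imwrite('pics/z2.png',cv2.resize(b,None,fx=6,fy=6,interpolation=cv2.INTER_CUBIC))
```

```text
(no output)
```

View pics/z1.png

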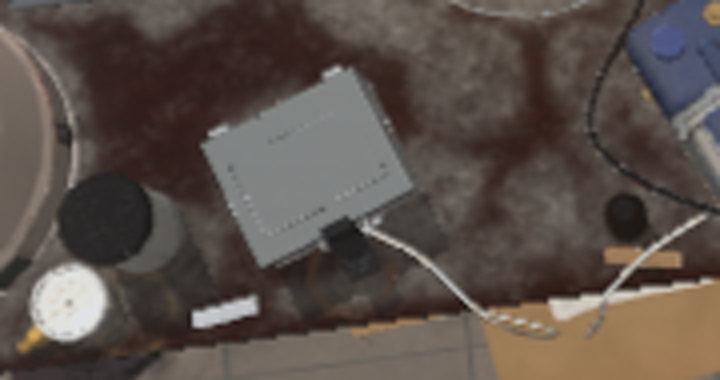

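View pics/z2.png

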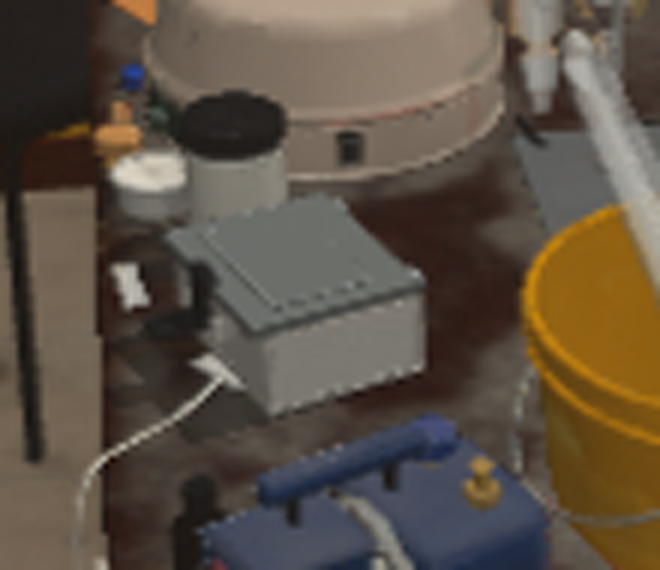

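Zoomed crops: the lid corners in z1 are (205,145), (350,72), (414,187) and (265,268). The tab sits at the front edge, around (345–365, 225–270). The white cord is just scenery near the case.

Run:
```python
from h import *
c=r.camera('top')
f=lambda p,z:cast(c,(p[0]/4+80-.375,p[1]/4+165-.375),z)
bl,br,fr,fl=[f(p,.07)[:2] for p in((205,145),(350,72),(414,187),(265,268))]
print(bl,br,fr,fl);print([np.linalg.norm(a-b) for a,b in((bl,br),(br,fr),(fr,fl),(fl,bl))])
y=(bl-br)+(fl-fr);y/=np.linalg.norm(y);x2=(bl-fl)+(br-fr);x2/=np.linalg.norm(x2);print('yaw',np.arctan2(-y[0],y[1]),np.arctan2(x2[1],x2[0]))
fm=(fr+fl)/2
yaw=(np.arctan2(-y[0],y[1])+np.arctan2(x2[1],x2[0]))/2
x=np.array([np.cos(yaw),np.sin(yaw)]);cen=fm+x*.064;tab=cen-.092*x;print('edge',fm,'cen',cen,'tab',tab,'tabpix',f((362,272),.046),'hinge',cen+.058*x)
print('bottle',f((626,215),.077),'jar',f((105,220),.096))
for p in ((*tab,.046),(*(cen+.058*x),.062)): print((proj(c,p)-[80,165])*4)
d=r.camera('side');
for p in ((*tab,.046),(*fm,.07),(*(cen+.058*x),.07)): print((proj(d,p)-[190,95])*6)
```

```text
[0.51698479 0.36722266] [0.56326447 0.24293491] [0.45931399 0.1985795 ] [0.40872809 0.32498905]
[np.float64(0.13262448251018621), np.float64(0.11301815797940822), np.float64(0.13615545490407152), np.float64(0.11620323568713167)]
yaw 0.3687141573382654 0.3874181302233684
edge [0.43402104 0.26178427] cen [0.49350137 0.2854082 ] tab [0.40799839 0.25144881] tabpix [0.39818592 0.25210468 0.046     ] hinge [0.54740542 0.30681739]
bottle [0.41250895 0.02798389 0.077     ] jar [0.46038102 0.44235314 0.096     ]
[360.30482017 258.6773072 ]
[276.37851206 100.61206481]
[166.82501947 321.88543216]
[204.69809363 277.39547122]
[375.57968536 230.09883057]
```

>>> {"fn": "play_rows", "kwargs": {
  "commands": [
    [4.1, 3.7, 2, 0, 0, 0, 0],
    [4.1, 3.7, 2, 0, 0, 0, 0],
    [4.1, 3.7, 2, 0, 0, 0, 0],
    [4.1, 3.7, 2, 0, 0, 0, 0],
    [2.5, 5, 0, 0, 0, 0, 0],
    [2.5, 5, 0, 0, 0, 0, 0],
    [2.5, 5, 0, 0, 0, 0, 0],
    [2.5, 5, 0, 0, 0, 0, 0],
    [0.4, 5, 0, 0, 0, 0, 0],
    [0.4, 5, 0, 0, 0, 0, 0],
    [0.4, 5, 0, 0, 0, 0, 0],
    [0.4, 5, 0, 0, 0, 0, 0],
    [0.4, 5, 0, 0, 0, 0, 0],
    [-1.2, 5, 0, 0, 0, 0, 0],
    [-1.2, 5, 0, 0, 0, 0, 0],
    [-1.2, 5, 0, 0, 0, 0, 0],
    [-1.2, 5, 0, 0, 0, 0, 0],
    [-1.2, 5, 0, 0, 0, 0, 0]
  ]
}}

```text
time: 2.45
ee_pos: [0.4092, 0.2526, 0.3027]
eef_rot: [0.805, -0.593, 0.0, -0.0]
ft_force: [1.1, 0.8, -0.7]
width: 0.0004
```

>>> {"fn": "play_rows", "kwargs": {
  "commands": [
    [0, 0, 0, 0, 0, 0.08, 0],
    [0, 0, -3, 0.046, -0.116, 0, 0],
    [0, 0, -5, 0.046, -0.116, 0, 0],
    [0, 0, -5, 0, 0, 0, 0],
    [0, 0, -5, 0, 0, 0, 0],
    [0, 0, -3, 0, 0, 0, 0],
    [0, 0, 0, 0, 0, 0, 0]
  ]
}}

```text
time: 3.32
ee_pos: [0.4082, 0.2506, 0.0908]
eef_rot: [0.822, -0.556, 0.069, -0.101]
ft_force: [0.7, 1.0, 0.5]
width: 0.0007
```

Run:
```python
from h import *
from scipy.spatial.transform import Rotation as Ro
s=r.read_state();R=Ro.from_quat(s['eef_rot']).as_matrix();print(s['ee_pos'],R.round(3),s['ft_force'],s['joint_positions'].round(2))
out=[]
for n,p in(('top',(.41,.252,.046)),('side',(.41,.252,.046))):
    c=r.camera(n);i=c['img'][:,:,::-1].copy();u=proj(c,p).astype(int)
    i=i[u[1]-50:u[1]+50,u[0]-65:u[0]+65];out.append(cv2.resize(i,None,fx=6,fy=6,interpolation=cv2.INTER_CUBIC)[:,:]);print(n,u,proj(c,s['ee_pos'])-u+[65,50])
cv2.imwrite('pics/p1.png',cv2.resize(np.vstack(out),None,fx=.5,fy=.5))
```

```text
[0.40822507 0.25062336 0.09082725] [[ 0.373 -0.9    0.225]
 [-0.928 -0.362  0.09 ]
 [ 0.    -0.243 -0.97 ]] [0.66803937 0.967028   0.51331311] [ 0.32  0.02 -1.01  2.15  0.13  0.75 -1.96]
top [169 229] [63.14673261 49.11344114]
side [218 148] [63.9501837  40.32443906]
```

View pics/p1.png

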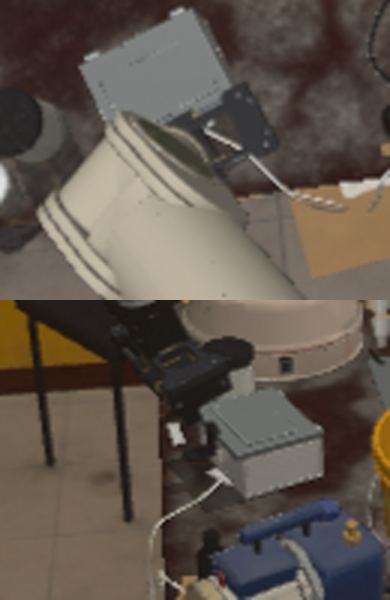

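>>> {"fn": "play_rows", "kwargs": {
  "commands": [
    [0.4, 0.15, -1.5, 0, 0, 0, 0],
    [0, 0, -1.5, 0, 0, 0, 0],
    [0, 0, -0.8, 0, 0, 0, 0],
    [0, 0, -0.4, 0, 0, 0, 0],
    [0, 0, -0.3, 0, 0, 0, 0],
    [0, 0, 0, 0, 0, 0, 0]
  ]
}}

```text
time: 4.18
ee_pos: [0.4141, 0.2529, 0.048]
eef_rot: [0.822, -0.556, 0.07, -0.103]
ft_force: [-0.2, 0.1, 0.1]
width: 0.0004
```

>>> {"fn": "play_rows", "kwargs": {
  "commands": [
    [-0.25, -0.1, -0.2, 0, 0, 0, 0],
    [0, 0, -0.2, 0, 0, 0, 0],
    [0, 0, -0.2, 0, 0, 0, 0],
    [0, 0, -0.2, 0, 0, 0, 0],
    [0, 0, 0, 0, 0, 0, 0]
  ]
}}

```text
time: 4.8
ee_pos: [0.4115, 0.2519, 0.0396]
eef_rot: [0.822, -0.556, 0.07, -0.103]
ft_force: [0.2, 0.2, 4.4]
width: 0.0003
```

>>> {"fn": "play_rows", "kwargs": {
  "commands": [
    [0, 0, -0.15, 0, 0, 0, 0],
    [0, 0, 0, 0, 0, 0, 0],
    [0, 0, 0, 0, 0, 0, 0]
  ]
}}

```text
time: 5.18
ee_pos: [0.4116, 0.2519, 0.0384]
eef_rot: [0.822, -0.556, 0.07, -0.103]
ft_force: [0.5, -0.4, 7.3]
width: 0.0006
```

```bash
cat > v.py <<'E'
from h import *
import sys
out=[]
for n,p in(('top',(.47,.27,.08)),('side',(.47,.27,.08))):
    c=r.camera(n);i=c['img'][:,:,::-1].copy();u=proj(c,p).astype(int)
    out.append(cv2.resize(i[u[1]-50:u[1]+50,u[0]-65:u[0]+65],None,fx=3,fy=3,interpolation=cv2.INTER_CUBIC))
    print(n,u-[65,50])
cv2.imwrite('pics/'+sys.argv[1],np.hstack(out)); print(r.read_state()['ft_force'])
E
python3 v.py p2.png
```

```text
top [ 95 160]
side [168  87]
[ 0.76062844 -0.2055732   6.74188719]
```

View pics/p2.png

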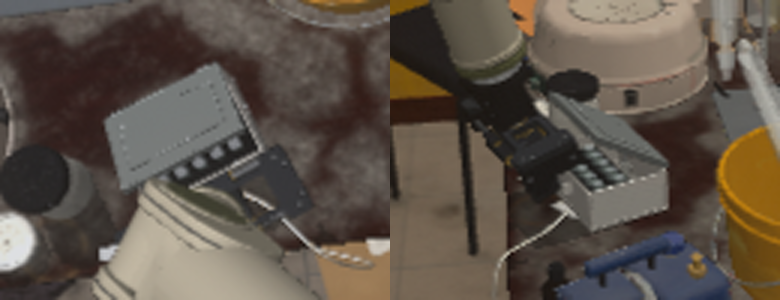

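The lid is lifted: in p2 the rack shows under the raised lid at about (620,165). Next I'll raise the fingertips off the tab and bring them under the front edge.

>>> {"fn": "play_rows", "kwargs": {
  "commands": [
    [0, 0, 2.4, 0, 0, 0, 0],
    [0, 0, 2.4, 0, 0, 0, 0],
    [0, 0, 2.4, 0, 0, 0, 0],
    [1.35, 0.54, 0, 0, 0, 0, 0],
    [1.35, 0.54, 0, 0, 0, 0, 0],
    [0, 0, 0, 0, 0, 0, 0]
  ]
}}

```text
time: 6.02
ee_pos: [0.438, 0.2625, 0.1095]
eef_rot: [0.822, -0.556, 0.069, -0.102]
ft_force: [-0.4, -0.2, -0.2]
width: 0.0005
```

```bash
python3 v.py p3.png
```

```text
top [ 95 160]
side [168  87]
[ 0.00550381 -0.6339383  -1.16923499]
```

View pics/p3.png

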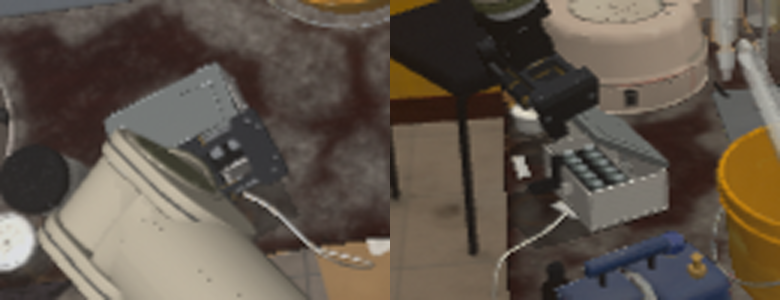

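The lid stays up, the tab has sprung back, and the fingertips are just in front of and below the lid edge. Now I'll push the lid along its arc.

>>> {"fn": "play_rows", "kwargs": {
  "commands": [
    [1.1, 0.45, 0.9, 0, 0, 0, 0],
    [1.1, 0.45, 1.3, 0, 0, 0, 0],
    [1.0, 0.4, 0.9, 0, 0, 0, 0],
    [1.0, 0.4, 0.7, 0, 0, 0, 0],
    [1.0, 0.4, 0.6, 0, 0, 0, 0],
    [0, 0, 0, 0, 0, 0, 0]
  ]
}}

```text
time: 6.88
ee_pos: [0.4909, 0.284, 0.1543]
eef_rot: [0.822, -0.556, 0.07, -0.103]
ft_force: [-0.3, 0.0, -0.8]
width: 0.0002
```

```bash
python3 v.py p4.png
```

```text
top [ 95 160]
side [168  87]
[-0.03284327 -0.4115869  -0.89115079]
```

View pics/p4.png

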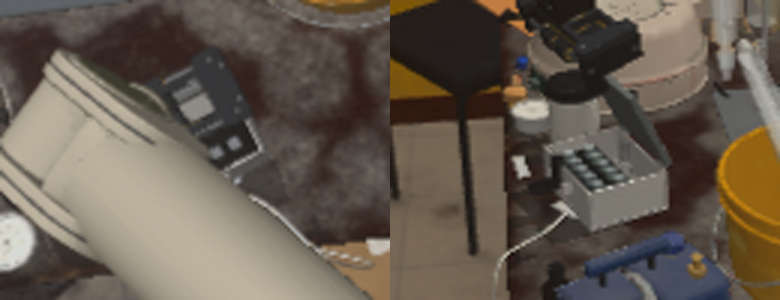

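The lid is well raised with its edge on the fingers. I'll carry on past upright.

>>> {"fn": "play_rows", "kwargs": {
  "commands": [
    [1.05, 0.42, 0.4, 0, 0, 0, 0],
    [1.05, 0.42, 0.3, 0, 0, 0, 0],
    [1.05, 0.42, 0.2, 0, 0, 0, 0],
    [1.05, 0.42, 0, 0, 0, 0, 0],
    [1.05, 0.42, 0, 0, 0, 0, 0],
    [1.05, 0.42, 0, 0, 0, 0, 0],
    [0.5, 0.2, 0, 0, 0, 0, 0],
    [0, 0, 0, 0, 0, 0, 0],
    [0, 0, 0, 0, 0, 0, 0],
    [0, 0, 0, 0, 0, 0, 0]
  ]
}}

```text
time: 8.22
ee_pos: [0.5581, 0.3106, 0.1632]
eef_rot: [0.822, -0.556, 0.07, -0.103]
ft_force: [0.9, -0.9, -0.3]
width: 0.0007
```

```bash
python3 v.py p5.png
```

```text
top [ 95 160]
side [168  87]
[-0.04961635  0.6447201   1.28842835]
```

View pics/p5.png

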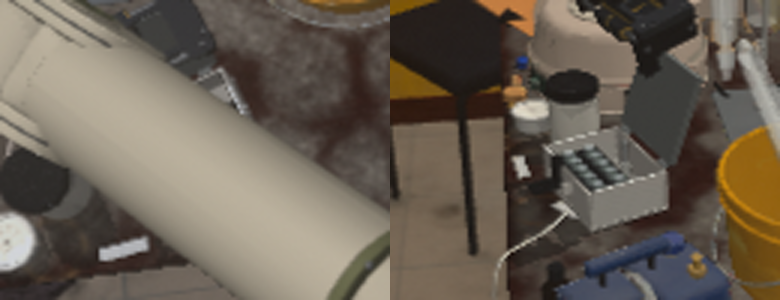

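The lid is past upright and leans back away from the fingers. I'll back off.

>>> {"fn": "play_rows", "kwargs": {
  "commands": [
    [-1.5, -0.6, 0.2, 0, 0, 0, 0],
    [-2, -0.8, 1, 0, 0, 0, 0],
    [-3, -1.2, 3, 0, 0, 0, 0],
    [-3, -2, 4, 0, 0, 0, 0],
    [-2, -4, 4, 0, 0, 0, 0],
    [0, -5, 2, 0, 0, 0, 0],
    [0, -5, 0, 0, 0, 0, 0],
    [0, -5, 0, 0, 0, 0, 0],
    [0, -5, 0, 0, 0, 0, 0],
    [0, -5, 0, 0, 0, 0, 0],
    [0, 0, 0, 0, 0, 0, 0],
    [0, 0, 0, 0, 0, 0, 0]
  ]
}}

```text
time: 9.82
ee_pos: [0.4433, -0.0245, 0.3051]
eef_rot: [0.822, -0.556, 0.07, -0.103]
ft_force: [-0.6, -0.0, -0.9]
width: 0.0005
```

```bash
python3 v.py p6.png
```

```text
top [ 95 160]
side [168  87]
[-0.22527673  0.43292564 -0.76192245]
```

View pics/p6.png

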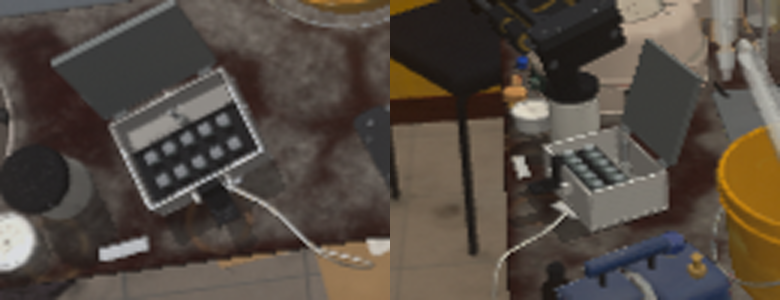

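The lid rests fully open and the tab is back up. I'll do a quick angle check and hand in.

Run:
```python
from h import *
c=r.camera('top');x=np.array([np.cos(.38),np.sin(.38)])
print('seen far edge',132.3,171.3)
for t in(1.6,1.75,1.92):
    q=np.array([.4935,.2854])+x*(.058-.122*np.cos(t));print(t,proj(c,(*q,.062+.122*np.sin(t))))
r.close_job()
```

```text
seen far edge 132.3 171.3
1.6 [137.17269794 180.78167944]
1.75 [134.79930577 175.86790264]
1.92 [132.56844834 170.7976821 ]
the job is handed in; nothing more can be done
```

The wide case is open: I pressed its release tab with the closed fingertips until the lid sprang up, then pushed the lid back past upright. It fell to its stop by itself, and I handed the job in at about 10 s of the 45 s allowed.

- **Lid angle:** in the last top view the lid's far edge is at pixel (132.3, 171.3). The calibration puts it at (132.6, 170.8) for an opening of 1.92 rad, so the lid rests at its stop.
- **Forces:** pressing the tab took at most about 7 N. While pushing the lid the readings stayed around 1 N.
- **Surroundings:** in the last pictures the tab is back up, the case and jar look unmoved, and the arm is clear of everything.
- **Not checked at the end:** the narrow case, dropper bottle and tape roll were judged from the arm's path only, which stayed at about z = 0.3 m when passing over that part of the bench.

No check failed or disagreed.

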